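# Sort left- and right-hand cornice returns into the drying tray, handle up

### The job

Two fresh plaster cornice returns, a left-hand and a right-hand one, still stand on the bench: put each in the bay of the drying tray where one of the same hand already stands at the back. They are still soft, so do not grip, lift or tip them: slide each one gently over the bench and up the ramp until it stands wholly inside its bay, behind the ramp, without shoving those already there or disturbing the sanding block, wedge and brush. Then swing the tray's carry handle up until it snaps home upright, ready to carry.

Things in the scene. Friction and masses are not known exactly. Their poses are not given: they have to be found in the camera images.
- left_cast: Left-hand return, to be sorted. White plaster, base 100 x 50 mm, 46 mm tall, 180 g. Origin: centre of base underside; x along the 100 mm; flat upright back at y = +25 mm; hollow moulded front at y = -25 (foot), about y = 0 at the top. Seen from its front, the left end (own -x) is mitred at 45 degrees (front foot 50 mm long), the right end square. Starts on the bench, front roughly to the tray.
- right_cast: Right-hand return, to be sorted: exact mirror image of left_cast, same sizes, origin and axes. Seen from its moulded front, the right end (own +x) is mitred at 45 degrees, the left end square. Starts on the bench on the open side of the tray, front roughly to the tray.
- left_done: Left-hand return like left_cast (same frame), already at the back of one of the bays, its front to the back wall: that bay is the one for left-hand returns. Its flat back is about 60 mm behind the tray's middle.
- right_done: Right-hand return like right_cast (same frame), already at the back of the other bay, its front to the back wall: that bay is the one for right-hand returns.
- tray: Plywood drying tray, 318 mm wide (own x), 240 mm deep (own y), firm on the bench, does not move. Origin: on the bench under the handle's hinge line, mid-width. Two bays, each 146 mm wide inside, centred at x = -77 and +77 mm, parted by an 8 mm divider; floor 3 mm, walls and divider 40 mm high; ears 77 mm high on both side walls (y -45 to 26 mm). Open towards own +y; inner back face at y = -116 mm.
- ramp_foot (a point): Middle of the ramp's foot (tray x 0, y 115 mm, on the bench). The ramp is as wide as both bays and rises 3 mm from here to the floor at tray y = 90 mm, where side walls and divider begin.
- bay_near (a point): Place for a new cast in the bay at tray x = -77 mm: tray y = 5, on the floor (z 3 mm). Between a cast centred here and the cast at the back are about 35 mm.
- bay_far (a point): Place for a new cast in the bay at tray x = +77 mm: tray y = 5, on the floor (z 3 mm).
- handle (a joint): Carry handle angle: a steel bail outside the side walls, hinged along tray x at y = 0, z = 50 mm. 0 rad: folded to the back (-y), 15 degrees above level; 1.309 rad: upright on its stop, home. Friction holds it anywhere (about 1 N at the grip moves it). Detent (sprung plunger, -x side): stiffer from 0.91 rad, 2 to 3 N at the grip; past 1.17 rad it snaps home.
- handle_grip (a point): Centre of the handle's round wooden grip, 18 mm thick, 120 mm long along tray x; beyond it the bar is a 10 mm rod. 150 mm from the hinge line: at tray (0, -145, 89) mm at 0 rad, at (0, 0, 200) mm upright. Free space all round it.
- sanding_block: Bystander: dark sanding block, 53 x 87 x 28 mm, on the bench beyond the casts. Origin: centre of its underside.
- wood_wedge: Bystander: small brown wooden wedge, 55 x 46 x 22 mm, on the bench near the turntable. Origin: centre of its underside.
- slip_brush: Bystander: slip brush with a wooden handle, 125 x 76 x 13 mm, on the bench to the left. Origin: about its middle, at its underside.
There are look-alikes about, which are no part of the job. What is shaped like the left_cast but black or green is not meant.

How it is judged:
On the way, in this order (a step that is already met when the one before it is completed fails the run):
1. both casts stand wholly inside the bays of their own hand, the handle still down (y of left_cast in the frame of tray between -0.11 and 0.06 m and z of each of left_cast, right_cast in the frame of tray below 0.012 m and angle between each of left_cast, right_cast's own z axis and vertical below 0.15 rad and ((x of left_cast in the frame of tray between 0.02 and 0.14 m and x of left_done in the frame of tray above 0 m) or (x of left_cast in the frame of tray between -0.14 and -0.02 m and x of left_done in the frame of tray below 0 m)) and y of right_cast in the frame of tray between -0.11 and 0.06 m and ((x of right_cast in the frame of tray between 0.02 and 0.14 m and x of right_done in the frame of tray above 0 m) or (x of right_cast in the frame of tray between -0.14 and -0.02 m and x of right_done in the frame of tray below 0 m)) and value of joint handle below 0.8 rad), for 0.2 s.
2. the handle has snapped home upright (value of joint handle above 1.26 rad), for 0.2 s.
At the end, for the whole second after the job is handed in: Each cast stands flat on the floor of the bay that holds the finished cast of its own hand (base centre less than 60 mm towards the mouth from the tray's middle, so that it is behind the ramp; tilted less than 0.15 rad; at rest), and the handle is home in its detent (above 1.26 rad) (y of left_cast in the frame of tray between -0.11 and 0.06 m and z of each of left_cast, right_cast in the frame of tray below 0.012 m and angle between each of left_cast, right_cast's own z axis and vertical below 0.15 rad and ((x of left_cast in the frame of tray between 0.02 and 0.14 m and x of left_done in the frame of tray above 0 m) or (x of left_cast in the frame of tray between -0.14 and -0.02 m and x of left_done in the frame of tray below 0 m)) and y of right_cast in the frame of tray between -0.11 and 0.06 m and ((x of right_cast in the frame of tray between 0.02 and 0.14 m and x of right_done in the frame of tray above 0 m) or (x of right_cast in the frame of tray between -0.14 and -0.02 m and x of right_done in the frame of tray below 0 m)) and linear speed of each of left_cast, right_cast below 0.02 m/s and value of joint handle above 1.26 rad); the robot touches nothing.
It fails at once if a cast is lifted (its origin more than 25 mm above the bench) or tipped more than 0.4 rad (height (world z) of any of left_cast, right_cast, left_done, right_done above 0.025 m or angle between any of left_cast, right_cast, left_done, right_done's own z axis and vertical above 0.4 rad).
It fails at once if a cast is gripped or struck: more than 15 N between it and the fingers (contact force between the fingers and left_cast above 15 N or contact force between the fingers and right_cast above 15 N or contact force between the fingers and left_done above 15 N or contact force between the fingers and right_done above 15 N).
It fails at once if a cast that already stood in the tray is shoved more than 20 mm (distance of any of left_done, right_done from where it was at the start of the episode above 0.02 m).
It fails at once if the sanding block, the wedge or the brush is moved more than 20 mm (distance of any of sanding_block, wood_wedge, slip_brush from where it was at the start of the episode above 0.02 m).
It also fails if it takes over 70 s, if anything falls off the work surface, if the arm or the gripper's body presses on something with over 40 N, if the wrist force passes 120 N, or if a joint passes its speed limit or range.

### The arm

A 6-joint arm with a two-finger parallel gripper is mounted at the origin on a cart in front of the work surface, level with it; the furniture and walls round the work are solid. World frame = base frame: x ahead of the robot, y to its left, z up, the work surface at z = 0. Lengths are in m, angles in rad, forces in N, time in s.
With the tool pointing down it reaches from about 0.35 to 0.8 m from the base axis. Payload 7.3 kg.
Tool frame: the origin (TCP) lies between the finger pads; the fingertips stand 14 mm ahead of it and the grasp point (between the pads) lies 5 mm behind it; z points along the fingers, y is the line along which they close (so a half turn about z gives the same grasp; the last joint's range is limited). The gripper opens to 85 mm and grips with 20 to 120 N. Pads are 22 mm wide; open, the fingers measure 114 mm over their backs; the gripper's body (76 mm by 85 mm) begins 54 mm behind the grasp point. The pads swing forward as they close: fully open they stand 13 mm farther back than shut.
Start: joints at [-1.329, 0.342, 1.524, -0, 1.275, -0.146], TCP at [0.199, -0.486, 0.245] pointing down, gripper open.
Joint ranges: [-2.53, 2.53], [-0.77, 2.02], [0.04, 2.7], [-1, 4.14], [0.28, 2.66], [-3.11, 3.11]. Speed limits (rad/s): [2.57, 2.57, 3.14, 3.14, 3.14, 3.14].

### API

Orientations are given as a rotation vector (axis times angle).
In Python, from bench import telemetry, grab_frame, get_calibration, ticket, finder gives the robot as it stands.
- The arm moves only by the tool apply_moves, never from a script. Its argument "moves" is text: rows parted by semicolons, each of 7 numbers parted by spaces: the shift along the tool's x, y, z in fractions of the full range, 1 being 0.75 m, then the turn, a rotation vector about the tool's x, y, z in normalised numbers (1 is pi rad), then the closure, from 0 (fully open) to 1 (shut). A call has 1 to 5 rows; each row is the pose to reach, as a shift and turn from the pose commanded when the call began, along the tool's axes at that moment; what a row does not reach only later rows make up. A row lasts 1/12 s, in which the tool goes at most 41.7 mm and 7.16 degrees, less where a joint would pass 70% of its speed; a pose out of reach is approached as far as the arm can. A shift or turn number past 1, either way, is cut back to 1. A call with a gripper value outside its range is refused whole. The fingers move at their own pace and stop on an object; "squeeze" is the grip in N (left out, the last holds). Time passes only in rows, so rows that repeat a pose let the fingers close. It gives the time, the measured TCP pose, the force, the opening and the grip force at its end, in the units of the state.
- telemetry.sense(): the state, without advancing time (a new reading comes with each control period).
- grab_frame(name): name is "side" or "top" or "wrist"; returns (picture, depth): 384x512x3 uint8, blue, green, red; 384x512 float32, m along the optical axis (not along the pixel's ray), 0 where there is no reading.
- get_calibration(name): a dict with "K" (3x3 intrinsics, pixels), "rvec" (rotation vector, rad) and "tvec" (3), from world to camera coordinates, as OpenCV has them. Camera axes: x right, y down, z forward; pixel columns grow to the right and rows downward; lengths in m; the calibration is good to about 2 mm. A picture is of the moment at which its call begins: read the wrist's pose just before it. get_calibration takes no time and is no camera call; for the wrist camera it gives the pose at the moment of the call.
- ticket.job_done(): hands the job in; it is judged then, once.
Trained networks look in the newest picture that a camera, given by its name, has taken for a name from the list of things; names that differ only in an ending like _2 or _b are one class to them, and where a whole thing is asked for, a point or a joint stands for the part that bears it (a point fixed in the world has none). Each returns a list of dicts, best first, with "conf" (0 to 1); they miss things now and then, are a little off and sometimes report something else, mostly with a low value. They report only what shows in the picture. A call takes as long as a camera call. They do not tell look-alikes from the thing itself.
- finder.spot_in(camera, target): "position" ([x, y, z] in m, in world coordinates, good to about 4 mm: the middle of the surface that is visible of it).
- finder.mark_of(camera, target): "position" ([x, y, z] in m, in world coordinates, good to about 4 mm: a listed point, or the origin of a listed thing).
The state is a dict: "time_s": time; "joint_pos": joint angles; "qd": joint speeds; "joint_efforts": joint torques, N m; "eef_pos": TCP position; "tool_rot": TCP orientation; "contact_force": force on the tool from outside, world axes, zero at the start; "moment": the same for the moment, N m; "grip_width": finger opening in m; "gripper_force": force on a finger pad.
Only numpy, scipy, OpenCV 4.12 (cv2) and the standard library are available. Lean on these libraries where they do the work, as an engineer would, in place of code of your own. Each camera call takes 0.05 s, during which the arm holds its last target. There are 200 camera calls.

## Working session

There is one attempt and no reset: what is moved stays moved. The work goes in short steps, Python scripts to look and compute and a tool call to move; the robot and the scene stay as the last step left them, time stands still between calls to the robot, and variables do not carry over. Pictures are saved under pics/ and viewed, at most 10 in all, crops included, and the job is handed in when it is done.

Besides the shell and the picture viewer there is one more tool, called after "Call:" by a JSON object that holds its "fn" and its "kwargs", one argument or row to a line. apply_moves: Moves the arm, as the interface text tells. Its arguments: {"type":"object","properties":{"moves":{"type":"string"},"squeeze":{"type":"number"}},"required":["moves"]}

```bash
mkdir -p pics; ls
python3 - <<'E'
from bench import telemetry, grab_frame, get_calibration, finder
import cv2
print(telemetry.sense())
for c in ["top","side"]:
    im,d=grab_frame(c); cv2.imwrite(f"pics/{c}0.png",im)
    for t in ["left_cast","right_cast","left_done","right_done","tray","ramp_foot","bay_near","bay_far","handle_grip","sanding_block","wood_wedge","slip_brush"]:
        print(c,t,[(r["position"],round(r["conf"],2)) for r in finder.mark_of(c,t)[:4]])
E
```

```text
pics
{'time_s': 0.0, 'joint_pos': array([-1.32902666e+00,  3.42702458e-01,  1.52503675e+00,  2.38642988e-05,
        1.27534880e+00, -1.46021353e-01]), 'qd': array([ 2.79210526e-05,  6.42564559e-04,  2.81087900e-04,  7.63003562e-04,
        2.15402050e-05, -1.55631125e-03]), 'joint_efforts': array([-2.98248437e-03, -4.33675396e+01, -2.46013731e+01, -5.82648900e-04,
        7.94792053e-03,  2.23597192e-05]), 'eef_pos': array([ 0.19845224, -0.48564443,  0.24462955]), 'tool_rot': array([-3.08125799e+00, -6.05032321e-01,  7.65596796e-05]), 'contact_force': array([-0.66552701,  0.31801319,  0.38593619]), 'moment': array([-0.03542778, -0.02053286, -0.03590227]), 'gripper_force': 0.0, 'grip_width': 0.08578991041362449}
top left_cast [([0.4999, 0.6815, 0.0033], 0.81), ([0.342, 0.1017, -0.0022], 0.62), ([0.506, 0.263, 0.0034], 0.6), ([0.3767, 0.3268, 0.0026], 0.27)]
top right_cast [([0.5216, 0.1425, -0.0046], 0.82)]
top left_done [([0.5998, -0.315, -0.0019], 0.5), ([0.6658, 0.3113, 0.0012], 0.32)]
top right_done [([0.4404, -0.317, 0.0058], 0.68), ([0.5293, -0.1315, -0.0018], 0.4)]
top tray [(
[... 702 characters left out ...]
, ([0.4391, -0.3175, 0.0052], 0.43), ([0.6652, 0.3082, -0.0016], 0.25)]
side right_done [([0.4406, -0.3149, 0.0027], 0.65), ([0.4502, -0.233, 0.0021], 0.51), ([0.6045, -0.2334, 0.0045], 0.23)]
side tray [([0.5288, -0.2374, -0.0019], 0.76)]
side ramp_foot [([0.5258, -0.1254, 0.0044], 0.82)]
side bay_near [([0.4505, -0.2329, 0.0016], 0.91)]
side bay_far [([0.6003, -0.2347, 0.0064], 0.61), ([0.5018, 0.2603, 0.0016], 0.27)]
side handle_grip [([0.5263, -0.3763, 0.1198], 0.56), ([0.4466, -0.2339, 0.0023], 0.46), ([0.5289, 0.4401, 0.001], 0.31)]
side sanding_block [([0.6658, 0.3085, -0.002], 0.7)]
side wood_wedge [([0.3786, 0.3244, 0.0006], 0.72)]
side slip_brush [([0.5276, 0.4376, -0.0007], 0.55)]
```

View pics/top0.png

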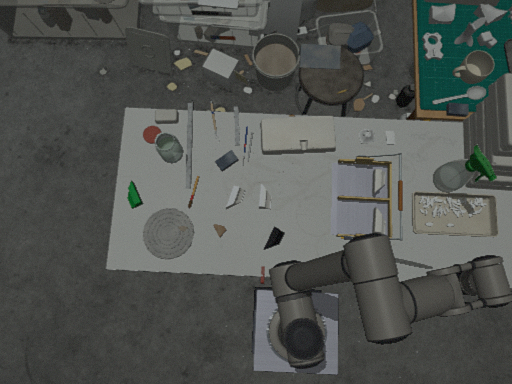

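View pics/side0.png

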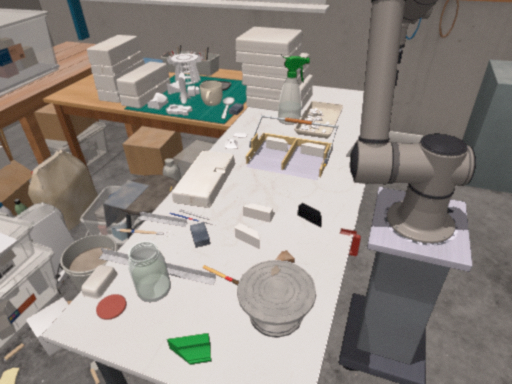

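Run:
```python
from bench import grab_frame, get_calibration
import cv2, numpy as np
im=cv2.imread("pics/top0.png")
a=cv2.resize(im[170:240,210:300],None,fx=7,fy=7,interpolation=cv2.INTER_CUBIC)
b=cv2.resize(im[150:245,325:415],None,fx=6,fy=6,interpolation=cv2.INTER_CUBIC)
cv2.imwrite("pics/b.png",b)
# rectified heightmaps: world points
im,d=grab_frame("top"); c=get_calibration("top")
R=cv2.Rodrigues(np.array(c["rvec"]))[0]; t=np.array(c["tvec"]).ravel()
v,u=np.mgrid[:384,:512]
P=np.stack([(u-c["K"][0][2])/c["K"][0][0]*d,(v-c["K"][1][2])/c["K"][1][1]*d,d],-1)
W=(P-t)@R
print("cam",-R.T@t)
m=lambda x0,x1,y0,y1:(W[...,0]>x0)&(W[...,0]<x1)&(W[...,1]>y0)&(W[...,1]<y1)
for n,bx in dict(L=(.42,.6,.2,.31),R=(.44,.6,.07,.2),dn=(.38,.51,-.345,-.28),df=(.54,.67,-.345,-.28)).items():
    k=m(*bx)&(W[...,2]>.012)&(d>0); print(n); p=W[k]
    for q in p[np.argsort(p[:,0])]: print(*(q*1000).round().astype(int),end=" | ")
    print()
cv2.imwrite("pics/a.png",a)
```

```text
cam [0.13668002 0.14484688 1.81550841]
L
445 274 16 | 460 307 14 | 462 299 25 | 463 295 23 | 464 294 37 | 466 293 48 | 466 291 26 | 467 287 23 | 467 286 44 | 468 298 35 | 470 283 32 | 471 286 47 | 471 290 45 | 471 298 42 | 472 294 41 | 472 279 20 | 472 282 41 | 473 273 58 | 474 279 33 | 474 275 33 | 475 294 46 | 475 282 47 | 475 286 45 | 475 278 47 | 475 290 43 | 477 272 20 | 477 268 19 | 478 286 53 | 478 290 51 | 478 294 49 | 478 271 34 | 479 270 49 | 479 282 46 | 479 274 48 | 479 267 28 | 479 278 46 | 480 263 27 | 481 274 59 | 482 267 34 | 483 286 48 | 483 266 50 | 483 282 45 | 484 291 43 | 484 279 45 | 484 271 46 | 485 260 24 | 485 256 23 | 486 286 52 | 486 264 14 | 487 291 46 | 487 275 49 | 487 283 46 | 488 271 48 | 488 279 44 | 488 260 26 | 488 264 25 | 489 267 44 | 489 256 23 | 490 252 21 | 491 275 51 | 491 248 16 | 491 291 47 | 491 279 48 | 491 264 31 | 491 287 45 | 492 283 45 | 492 260 29 | 492 252 30 | 492 267 47 | 494 272 35 | 494 287 51 | 494 257 17 | 495 264 34 | 495 283 49 | 495 279 50 | 495 245 16 | 496 249 13 | 496 241 14 | 496 271 45 | 496 260 27 | 496 267 45 | 497 27
[... 11770 characters left out ...]
 631 -308 58 | 632 -316 57 | 633 -332 26 | 633 -313 52 | 633 -294 49 | 633 -294 33 | 633 -302 49 | 634 -306 48 | 634 -298 46 | 634 -337 21 | 634 -294 13 | 635 -327 30 | 636 -343 14 | 637 -293 19 | 637 -332 26 | 637 -305 52 | 637 -302 50 | 637 -309 51 | 638 -317 51 | 638 -294 30 | 638 -314 49 | 638 -299 46 | 639 -295 44 | 639 -342 20 | 639 -338 19 | 640 -328 27 | 641 -293 20 | 641 -313 52 | 641 -332 24 | 642 -298 47 | 642 -302 47 | 642 -337 22 | 642 -295 46 | 643 -319 47 | 644 -295 26 | 644 -308 43 | 644 -343 16 | 644 -312 41 | 645 -313 52 | 646 -302 49 | 646 -306 49 | 646 -294 47 | 646 -294 32 | 646 -333 23 | 646 -329 21 | 647 -310 47 | 647 -295 13 | 647 -299 44 | 647 -319 47 | 665 -319 12 |
```

View pics/a.png

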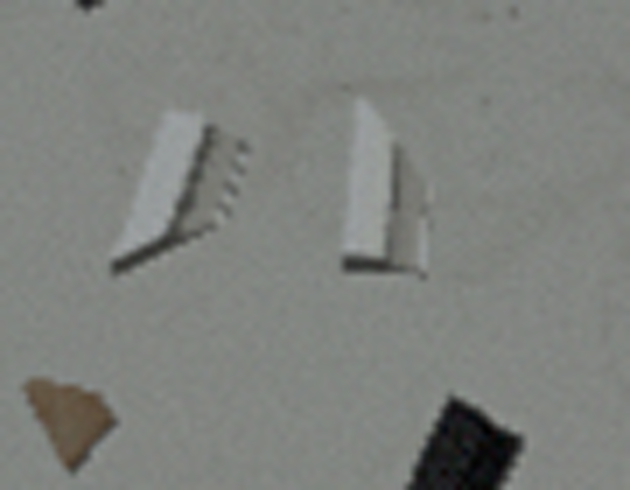

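View pics/b.png

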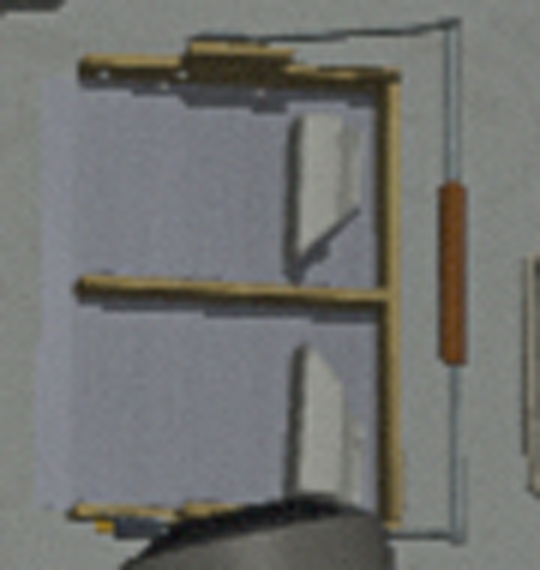

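```bash
cat > h.py <<'E'
import sys, numpy as np
from scipy.spatial.transform import Rotation as Ro
from bench import telemetry
def pose(x,y,z,psi,pitch=0):  # tool x back along cast +y, tool y along cast +x, z down
    c,s=np.cos(psi),np.sin(psi)
    R=np.array([[-s,c,0],[c,s,0],[0,0,-1]]).T.copy()
    R=np.column_stack([[-s,c,0],[c,s,0],[0,0,-1]])
    return np.array([x,y,z]),Ro.from_matrix(R)
def go(*targets):
    s=telemetry.sense(); p=s["eef_pos"]; R=Ro.from_rotvec(s["tool_rot"]); m=R.as_matrix()
    print("t",round(s["time_s"],2),"p",p.round(4),"psi",round(float(np.arctan2(m[1,1],m[0,1])),3),"F",s["contact_force"].round(1),"q",s["joint_pos"].round(2),"w",round(s["grip_width"],4))
    for t in targets:
        P,Q=pose(*t)
        print((m.T@(P-p)).round(4),(R.inv()*Q).as_rotvec().round(3))
if __name__=="__main__":
    go(*[tuple(map(float,a.split(","))) for a in sys.argv[1:]])
E
python3 h.py .515,.195,.2,-.2
```

```text
t 1.35 p [ 0.1986 -0.486   0.2453] psi -1.183 F [0.4 0.6 0.1] q [-1.33  0.34  1.52  0.    1.28 -0.15] w 0.0854
[ 0.5505 -0.5108  0.0453] [ 0.     0.    -0.983]
```

The manual's scale: shifts go in shares of 0.75 m and turns go in shares of pi rad. Converting my numbers, 0.551 m is 0.7347, -0.511 m is -0.6813, -0.983 rad is -0.3129.

Call:
{"fn": "apply_moves", "kwargs": {
  "moves": "0.7347 -0.6813 0.0267 0 0 -0.3129 0.5;0.7347 -0.6813 0.0267 0 0 -0.3129 0.5;0.7347 -0.6813 0.0267 0 0 -0.3129 0.5;0.7347 -0.6813 0.0267 0 0 -0.3129 0.5;0.7347 -0.6813 0.0267 0 0 -0.3129 0.5",
  "squeeze": 20
}}

```text
time_s: 1.77
eef_pos: [0.2867, -0.2954, 0.2398]
tool_rot: [2.743, 1.531, 0.0]
contact_force: [1.8, 0.2, -0.2]
grip_width: 0.0425
gripper_force: 0.0
```

```bash
python3 h.py .515,.195,.2,-.2
```

```text
t 1.77 p [ 0.2867 -0.2954  0.2398] psi -0.553 F [ 1.8  0.2 -0.2] q [-0.99  0.14  1.82  0.    1.19 -0.43] w 0.0425
[ 0.5373 -0.0631  0.0397] [ 0.     0.    -0.353]
```

Scaled: 0.537 m is 0.716, -0.063 m is -0.084, -0.353 rad is -0.1124.

Call:
{"fn": "apply_moves", "kwargs": {
  "moves": "0.716 -0.084 0.0533 0 0 -0.1124 0.5;0.716 -0.084 0.0533 0 0 -0.1124 0.5;0.716 -0.084 0.0533 0 0 -0.1124 0.5;0.716 -0.084 0.0533 0 0 -0.1124 0.5;0.716 -0.084 0.0533 0 0 -0.1124 0.5"
}}

```text
time_s: 2.18
eef_pos: [0.3755, -0.1074, 0.2246]
tool_rot: [2.436, 1.982, 0.001]
contact_force: [1.5, -0.7, 0.1]
grip_width: 0.0426
gripper_force: 0.0
```

```bash
python3 h.py .515,.195,.2,-.2
```

```text
t 2.18 p [ 0.3755 -0.1074  0.2246] psi -0.205 F [ 1.5 -0.7  0.1] q [-0.48  0.11  1.89 -0.    1.14 -0.27] w 0.0426
[0.3245 0.075  0.0246] [ 0.001  0.    -0.005]
```

Scaled: 0.325 m is 0.4333, 0.075 m is 0.1.

Call:
{"fn": "apply_moves", "kwargs": {
  "moves": "0.4333 0.1 0.0333 0 0 0 0.5;0.4333 0.1 0.0333 0 0 0 0.5;0.4333 0.1 0.0333 0 0 0 0.5;0.4333 0.1 0.0333 0 0 0 0.5;0.4333 0.1 0.0333 0 0 0 0.5"
}}

```text
time_s: 2.6
eef_pos: [0.4625, 0.0816, 0.2089]
tool_rot: [2.436, 1.983, 0.001]
contact_force: [0.5, -0.8, 0.5]
grip_width: 0.0427
gripper_force: 0.0
```

Call:
{"fn": "apply_moves", "kwargs": {
  "moves": "0.1467 0.0347 0.0133 0 0 0 0.5;0.1467 0.0347 0.0133 0 0 0 0.5;0.1467 0.0347 0.0133 0 0 0 0.5;0.1467 0.0347 0.0133 0 0 0 0.5;0.1467 0.0347 0.0133 0 0 0 0.5"
}}

```text
time_s: 3.02
eef_pos: [0.5098, 0.1831, 0.1981]
tool_rot: [-2.434, -1.986, 0.002]
contact_force: [1.0, 0.0, -0.4]
grip_width: 0.0426
gripper_force: 0.0
```

```bash
python3 h.py .515,.195,.1,-.2 .515,.195,.025,-.2
cat > w.py <<'E'
import sys,cv2,numpy as np
from bench import grab_frame,get_calibration
def rect(cam,x0,x1,y0,y1,z,name,s=2500,draw=()):
    """orthorectify on plane z: image right=-y? use right=+x, up=+y"""
    c=get_calibration(cam); im,d=grab_frame(cam)
    W=int((x1-x0)*s);H=int((y1-y0)*s)
    X,Y=np.meshgrid(x0+(np.arange(W)+.5)/s, y1-(np.arange(H)+.5)/s)
    uv,_=cv2.projectPoints(np.stack([X,Y,0*X+z],-1).reshape(-1,3),np.array(c["rvec"]),np.array(c["tvec"]),np.array(c["K"]),None)
    uv=uv.reshape(H,W,2).astype(np.float32)
    o=cv2.remap(im,uv[...,0],uv[...,1],cv2.INTER_LINEAR)
    for x in np.arange(np.ceil(x0*20)/20,x1,.05): cv2.putText(o,f"{x*1000:.0f}",(int((x-x0)*s),H-4),0,.4,(0,0,255)); cv2.line(o,(int((x-x0)*s),0),(int((x-x0)*s),H),(0,0,255),1)
    for y in np.arange(np.ceil(y0*20)/20,y1,.05): cv2.putText(o,f"{y*1000:.0f}",(2,int((y1-y)*s)),0,.4,(0,0,255)); cv2.line(o,(0,int((y1-y)*s)),(W,int((y1-y)*s)),(0,0,255),1)
    cv2.imwrite(name,o); return im
if __name__=="__main__":
    a=list(map(float,sys.argv[2:7])); rect(sys.argv[1],*a,sys.argv[7],float(sys.argv[8]))
E
python3 w.py wrist .4 .65 .05 .35 .046 pics/w1.png 1800
python3 - <<'E'
from bench import finder
for t in ("right_cast","left_cast"): print(t,[(r["position"],round(r["conf"],2)) for r in finder.mark_of("wrist",t)[:3]])
E
```

```text
t 3.02 p [0.5098 0.1831 0.1981] psi -0.202 F [ 1.   0.  -0.4] q [ 0.2   0.41  1.55 -0.    1.18  0.41] w 0.0426
[0.0127 0.0028 0.0981] [-0.001  0.001 -0.002]
[0.0128 0.0028 0.1731] [-0.001  0.001 -0.002]
right_cast [([0.5188, 0.144, 0.0002], 0.62)]
left_cast [([0.3432, 0.1009, 0.0007], 0.98), ([0.5067, 0.2593, -0.0005], 0.56)]
```

View pics/w1.png

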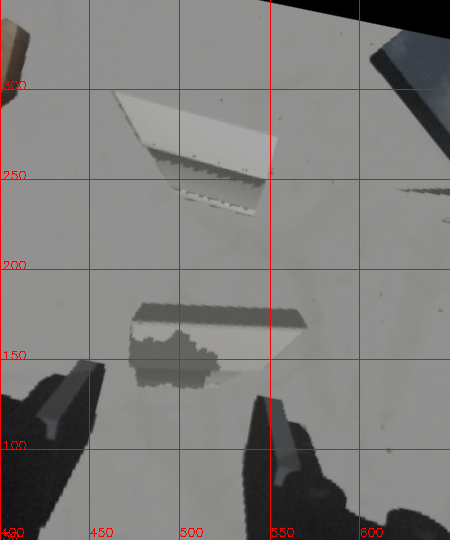

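Call:
{"fn": "apply_moves", "kwargs": {
  "moves": "0.02 0.0053 0.04 0 0 0 0.5;0.02 0.0053 0.0933 0 0 0 0.5;0.02 0.0053 0.1467 0 0 0 0.5;0.02 0.0053 0.2 0 0 0 0.5;0.02 0.0053 0.2293 0 0 0 0.5"
}}

```text
time_s: 3.58
eef_pos: [0.5147, 0.1937, 0.0235]
tool_rot: [-2.438, -1.979, 0.007]
contact_force: [-0.5, -0.3, -0.5]
grip_width: 0.0427
gripper_force: 0.0
```

Scaled: -0.015 m is -0.02, -0.012 m is -0.016.

Call:
{"fn": "apply_moves", "kwargs": {
  "moves": "-0.004 0 0 0 0 0 0.5;-0.008 0 0 0 0 0 0.5;-0.012 0 0 0 0 0 0.5;-0.016 0 0 0 0 0 0.5;-0.02 0 0 0 0 0 0.5"
}}

```text
time_s: 4.0
eef_pos: [0.5152, 0.1807, 0.029]
tool_rot: [2.436, 1.981, 0.006]
contact_force: [1.0, 0.3, 2.0]
grip_width: 0.0428
gripper_force: 0.5
```

```bash
python3 h.py
```

```text
t 4.0 p [0.5152 0.1807 0.029 ] psi -0.206 F [1.  0.3 2. ] q [0.2  0.64 1.71 0.   0.79 0.4 ] w 0.0428
```

Scaled: -0.046 m is -0.0613, -0.006 m is -0.008.

Call:
{"fn": "apply_moves", "kwargs": {
  "moves": "-0.008 0 0.004 0 0 0 0.5;-0.0187 0 0.004 0 0 0 0.5;-0.032 0 0.004 0 0 0 0.5;-0.0467 0 0.004 0 0 0 0.5;-0.0613 0 0.004 0 0 0 0.5"
}}

```text
time_s: 4.42
eef_pos: [0.5041, 0.1348, 0.0239]
tool_rot: [2.437, 1.982, -0.0]
contact_force: [-0.3, 2.1, 2.3]
grip_width: 0.0428
gripper_force: 1.0
```

```bash
python3 h.py; python3 w.py top .4 .65 -.05 .25 .046 pics/w2.png 1200
python3 - <<'E'
from bench import finder
print([(r["position"],round(r["conf"],2)) for c in("top","side") for r in finder.mark_of(c,"right_cast")[:2]])
E
```

```text
t 4.42 p [0.5041 0.1348 0.0239] psi -0.205 F [-0.3  2.1  2.3] q [ 0.11  0.62  1.78 -0.    0.74  0.32] w 0.0428
[([0.5188, 0.1404, 0.0012], 0.81)]
```

View pics/w2.png

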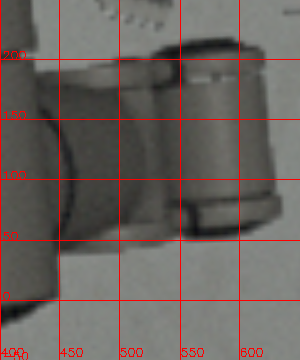

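Scaled: -0.067 m is -0.0893, -0.025 m is -0.0333.

Call:
{"fn": "apply_moves", "kwargs": {
  "moves": "-0.016 0 0 0 0 0 0.5;-0.0333 0 0 0 0 0 0.5;-0.052 0 0 0 0 0 0.5;-0.0707 0 0 0 0 0 0.5;-0.0893 0 0 0 0 0 0.5"
}}

```text
time_s: 4.98
eef_pos: [0.4903, 0.0691, 0.0237]
tool_rot: [-2.437, -1.983, 0.0]
contact_force: [0.7, 0.2, 1.3]
grip_width: 0.0427
gripper_force: 0.7
```

Scaled: -0.07 m is -0.0933, -0.056 m is -0.0747.

Call:
{"fn": "apply_moves", "kwargs": {
  "moves": "-0.0187 0 0 0 0 0 0.5;-0.0373 0 0 0 0 0 0.5;-0.056 0 0 0 0 0 0.5;-0.0747 0 0 0 0 0 0.5;-0.0933 0 0 0 0 0 0.5"
}}

```text
time_s: 5.4
eef_pos: [0.4758, 0.0005, 0.0237]
tool_rot: [-2.437, -1.982, 0.001]
contact_force: [0.3, 1.7, 0.2]
grip_width: 0.0428
gripper_force: 0.7
```

```bash
python3 h.py;  python3 - <<'E'
from bench import finder,grab_frame
import cv2
for c in("side","wrist","top"):
  im,_=grab_frame(c); cv2.imwrite(f"pics/{c}3.png",im)
  print(c,[(r["position"],round(r["conf"],2)) for r in finder.mark_of(c,"right_cast")[:2]])
a=cv2.resize(cv2.imread("pics/side3.png")[80:260,180:400],None,fx=2.4,fy=2.4)
b=cv2.imread("pics/wrist3.png")
h=max(a.shape[0],b.shape[0]); 
b=cv2.resize(b,(272,204)); o=cv2.copyMakeBorder(b,0,a.shape[0]-204,0,0,0)
cv2.imwrite("pics/c3.png",cv2.hconcat([a,o]))
E
```

```text
t 5.4 p [0.4758 0.0005 0.0237] psi -0.205 F [0.3 1.7 0.2] q [-0.16  0.57  1.91 -0.    0.67  0.05] w 0.0428
side [([0.4779, -0.0374, 0.0012], 0.68)]
wrist [([0.4778, -0.037, 0.0016], 0.62)]
top [([0.5275, 0.433, 0.0013], 0.66)]
```

View pics/c3.png

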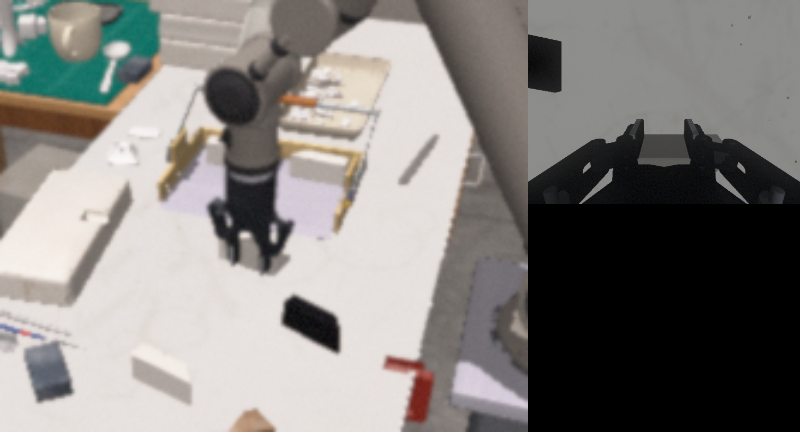

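Scaled: -0.067 m is -0.0893, -0.053 m is -0.0707.

Call:
{"fn": "apply_moves", "kwargs": {
  "moves": "-0.016 0 0 0 0 0 0.5;-0.0333 0 0 0 0 0 0.5;-0.052 0 0 0 0 0 0.5;-0.0707 0 0 0 0 0 0.5;-0.0893 0 -0.0013 0 0 0 0.5"
}}

```text
time_s: 6.12
eef_pos: [0.4628, -0.0635, 0.0246]
tool_rot: [-2.435, -1.984, 0.0]
contact_force: [0.8, 0.8, -0.5]
grip_width: 0.0425
gripper_force: 0.3
```

Scaled: -0.052 m is -0.0693, -0.041 m is -0.0547.

Call:
{"fn": "apply_moves", "kwargs": {
  "moves": "-0.0133 0 -0.0013 0 0 0 0.5;-0.0267 0 -0.0013 0 0 0 0.5;-0.04 0 -0.0027 0 0 0 0.5;-0.0547 0 -0.0027 0 0 0 0.5;-0.0693 0 -0.004 0 0 0 0.5"
}}

```text
time_s: 6.53
eef_pos: [0.4521, -0.1154, 0.0278]
tool_rot: [-2.436, -1.983, 0.0]
contact_force: [0.4, 0.7, -0.5]
grip_width: 0.0429
gripper_force: 0.3
```

Run:
```python
from h import go
from bench import finder,grab_frame
for c in("side","wrist"):
  grab_frame(c)
  print(c,[(r["position"],round(r["conf"],2)) for r in finder.mark_of(c,"right_cast")[:2]])
go((.446,-.125,.027,-.165),(.4445,-.138,.027,-.12),(.443,-.152,.027,-.08),(.442,-.166,.027,-.04),(.442,-.181,.027,0))
```

```text
side []
wrist [([0.457, -0.1525, 0.0039], 0.96)]
t 6.73 p [ 0.4522 -0.1151  0.0278] psi -0.206 F [ 1.4  0.3 -0.4] q [-0.41  0.55  1.93 -0.    0.66 -0.21] w 0.0425
[-0.011  -0.0041  0.0008] [ 0.     0.    -0.041]
[-0.024  -0.0029  0.0008] [ 0.     0.    -0.086]
[-0.038  -0.0015  0.0008] [ 0.     0.    -0.126]
[-0.0519  0.0004  0.0008] [ 0.     0.    -0.166]
[-0.0666  0.0035  0.0008] [ 0.     0.    -0.206]
```

Scaled: -0.065 m is -0.0867, -0.038 m is -0.0507, -0.206 rad is -0.0656.

Call:
{"fn": "apply_moves", "kwargs": {
  "moves": "-0.0147 0 0.0013 0 0 -0.0127 0.5;-0.032 0.0013 0.0013 0 0 -0.0271 0.5;-0.0507 0.004 0.0013 0 0 -0.0398 0.5;-0.0693 0.0067 0.0013 0 0 -0.0525 0.5;-0.0867 0.0107 0.0013 0 0 -0.0656 0.5"
}}

```text
time_s: 7.15
eef_pos: [0.4466, -0.1799, 0.0267]
tool_rot: [-2.217, -2.225, 0.0]
contact_force: [0.0, 0.8, 0.3]
grip_width: 0.0425
gripper_force: 0.5
```

```bash
python3 - <<'E'
from h import go
from bench import finder,grab_frame
for c in("side","wrist"):
  grab_frame(c)
  for t in ("right_cast","right_done","bay_near","tray"):print(c,t,[(r["position"],round(r["conf"],2)) for r in finder.mark_of(c,t)[:3]])
go((.446,-.183,.027,0),(.446,-.14,.1,0))
E
python3 w.py wrist .35 .55 -.3 -.1 .046 pics/w4.png 2000
```

```text
side right_cast [([0.456, -0.2158, 0.0059], 0.74)]
side right_done [([0.4404, -0.3171, 0.0051], 0.66), ([0.6652, 0.3106, 0.0001], 0.19)]
side bay_near [([0.4476, -0.2302, 0.0023], 0.56)]
side tray [([0.5288, -0.2386, -0.002], 0.94)]
wrist right_cast [([0.4562, -0.2153, 0.0017], 0.59)]
wrist right_done []
wrist bay_near []
wrist tray []
t 7.65 p [ 0.4469 -0.1794  0.0268] psi 0.001 F [-1.3  0.2  0.1] q [-0.54  0.57  1.89 -0.    0.68 -0.54] w 0.0429
[-0.0036 -0.0009 -0.0002] [-0.    -0.     0.001]
[ 0.0394 -0.0009 -0.0732] [-0.    -0.     0.001]
```

Scaled: 0.133 m is 0.1773, -0.02 m is -0.0267, 0.15 rad is 0.0477.

Call:
{"fn": "apply_moves", "kwargs": {
  "moves": "0.02 0 0 0 0 0 0.5;0.0533 0 -0.0267 0 0 0 0.5;0.08 0 -0.0733 0 0 0.0159 0.5;0.1267 0.0067 -0.1 0 0 0.0318 0.5;0.1773 0.016 -0.1133 0 0 0.0477 0.5"
}}

```text
time_s: 8.12
eef_pos: [0.4598, -0.0466, 0.1145]
tool_rot: [2.383, 2.042, 0.004]
contact_force: [0.9, 0.1, 0.7]
grip_width: 0.043
gripper_force: 0.0
```

```bash
python3 h.py .521,.309,.12,-.28
python3 - <<'E'
from bench import finder,grab_frame
for c in("side","top"):
  grab_frame(c)
  for t in ("right_cast","left_cast","left_done","tray"):print(c,t,[(r["position"],round(r["conf"],2)) for r in finder.mark_of(c,t)[:3]])
E
```

```text
t 8.12 p [ 0.4598 -0.0466  0.1145] psi -0.154 F [0.9 0.1 0.7] q [-0.27  0.39  1.87 -0.    0.88 -0.11] w 0.043
[ 0.3608  0.0061 -0.0058] [0.004 0.    0.126]
side right_cast [([0.4555, -0.2216, 0.0021], 0.6)]
side left_cast [([0.3368, 0.099, 0.0014], 0.72), ([0.501, 0.2639, 0.0012], 0.63)]
side left_done [([0.5985, -0.3234, 0.0069], 0.5)]
side tray [([0.5275, -0.2365, -0.0027], 0.74), ([0.5299, -0.1238, 0.003], 0.23)]
top right_cast [([0.462, -0.2202, -0.0004], 0.51)]
top left_cast [([0.4983, 0.6815, 0.0018], 0.8), ([0.506, 0.2655, 0.0008], 0.62)]
top left_done [([0.5977, -0.3186, 0.0015], 0.52)]
top tray [([0.5298, -0.2382, 0.0034], 0.82)]
```

Scaled: 0.361 m is 0.4813, -0.006 m is -0.008, 0.126 rad is 0.0401.

Call:
{"fn": "apply_moves", "kwargs": {
  "moves": "0.4813 0.008 -0.008 0 0 0.0401 0.5;0.4813 0.008 -0.008 0 0 0.0401 0.5;0.4813 0.008 -0.008 0 0 0.0401 0.5;0.4813 0.008 -0.008 0 0 0.0401 0.5;0.4813 0.008 -0.008 0 0 0.0401 0.5"
}}

```text
time_s: 9.03
eef_pos: [0.4924, 0.1532, 0.1149]
tool_rot: [-2.507, -1.893, 0.001]
contact_force: [0.5, -0.9, -0.1]
grip_width: 0.0429
gripper_force: 0.0
```

Call:
{"fn": "apply_moves", "kwargs": {
  "moves": "0.2067 -0.02 0 0 0 0 0.5;0.2067 -0.02 0 0 0 0 0.5;0.2067 -0.02 0 0 0 0 0.5;0.2067 -0.02 0 0 0 0 0.5;0.2067 -0.02 0 0 0 0 0.5"
}}

```text
time_s: 9.45
eef_pos: [0.5205, 0.3101, 0.1145]
tool_rot: [-2.501, -1.899, -0.003]
contact_force: [-1.1, -1.1, 0.1]
grip_width: 0.043
gripper_force: 0.0
```

```bash
python3 h.py .521,.311,.12,-.28 .521,.311,.024,-.28
```

```text
t 9.45 p [0.5205 0.3101 0.1145] psi -0.272 F [-1.1 -1.1  0.1] q [0.41 0.61 1.46 0.   1.07 0.68] w 0.043
[ 0.001   0.0003 -0.0055] [ 0.001 -0.002  0.008]
[0.0008 0.0002 0.0905] [ 0.001 -0.002  0.008]
```

Scaled: 0.09 m is 0.12, 0.002 m is 0.0027.

Call:
{"fn": "apply_moves", "kwargs": {
  "moves": "0.0027 0 0.04 0 0 0 0.5;0.0027 0 0.08 0 0 0 0.5;0.0027 0 0.1067 0 0 0 0.5;0.0027 0 0.12 0 0 0 0.5;0.0027 0 0.12 0 0 0 0.5"
}}

```text
time_s: 9.87
eef_pos: [0.5192, 0.3057, 0.0224]
tool_rot: [-2.505, -1.894, 0.008]
contact_force: [-1.3, 0.4, -0.1]
grip_width: 0.0423
gripper_force: 0.0
```

Scaled: -0.021 m is -0.028, -0.008 m is -0.0107.

Call:
{"fn": "apply_moves", "kwargs": {
  "moves": "-0.0053 0 0 0 0 0 0.5;-0.0107 0 0 0 0 0 0.5;-0.016 0 0 0 0 0 0.5;-0.0213 0 0 0 0 0 0.5;-0.028 0 0 0 0 0 0.5"
}}

```text
time_s: 10.28
eef_pos: [0.5156, 0.2873, 0.0266]
tool_rot: [2.505, 1.895, 0.005]
contact_force: [-0.1, 2.7, 2.5]
grip_width: 0.0427
gripper_force: 1.2
```

```bash
python3 h.py
```

```text
t 10.28 p [0.5156 0.2873 0.0266] psi -0.275 F [-0.1  2.7  2.5] q [0.38 0.7  1.58 0.   0.86 0.65] w 0.0427
```

Scaled: -0.049 m is -0.0653, -0.01 m is -0.0133, -0.32 rad is -0.1019.

Call:
{"fn": "apply_moves", "kwargs": {
  "moves": "-0.0133 0.0005 0.0013 0 0 -0.0255 0.5;-0.0267 0.0021 0.0027 0 0 -0.0509 0.5;-0.04 0.0048 0.0027 0 0 -0.0764 0.5;-0.052 0.0084 0.0027 0 0 -0.1019 0.5;-0.0653 0.0133 0.0027 0 0 -0.1273 0.5"
}}

```text
time_s: 10.7
eef_pos: [0.5107, 0.2368, 0.0237]
tool_rot: [2.073, 2.36, 0.001]
contact_force: [-1.8, 1.1, -0.1]
grip_width: 0.0428
gripper_force: 0.7
```

Run:
```python
from h import go
from bench import finder,grab_frame
for c in("side","wrist"):
  grab_frame(c)
  print(c,[(r["position"],round(r["conf"],2)) for r in finder.mark_of(c,"left_cast")[:3]])
go()
```

```text
side [([0.4989, 0.6853, 0.0007], 0.76), ([0.3414, 0.1028, 0.0005], 0.72), ([0.5063, 0.1966, 0.0018], 0.61)]
wrist []
t 10.9 p [0.5111 0.2371 0.0235] psi 0.122 F [ 0.3  0.9 -0.3] q [ 0.3   0.67  1.66 -0.    0.81  0.18] w 0.0428
```

Scaled: -0.055 m is -0.0733, -0.02 m is -0.0267, -0.18 rad is -0.0573.

Call:
{"fn": "apply_moves", "kwargs": {
  "moves": "-0.0133 0.0004 0 0 0 -0.0191 0.5;-0.0267 0.0016 0 0 0 -0.0382 0.5;-0.04 0.0036 0 0 0 -0.0573 0.5;-0.056 0.0064 0 0 0 -0.0573 0.5;-0.0733 0.0096 0 0 0 -0.0573 0.5"
}}

```text
time_s: 11.32
eef_pos: [0.5252, 0.1837, 0.0234]
tool_rot: [1.861, 2.531, 0.001]
contact_force: [-0.6, 2.1, 2.3]
grip_width: 0.0431
gripper_force: 1.1
```

Scaled: -0.07 m is -0.0933, -0.056 m is -0.0747.

Call:
{"fn": "apply_moves", "kwargs": {
  "moves": "-0.0187 0 0 0 0 0 0.5;-0.0373 0 0 0 0 0 0.5;-0.056 0 0 0 0 0 0.5;-0.0747 0 0 0 0 0 0.5;-0.0933 0 0 0 0 0 0.5"
}}

```text
time_s: 11.73
eef_pos: [0.5465, 0.1158, 0.0233]
tool_rot: [1.86, 2.531, 0.0]
contact_force: [-0.8, 2.6, 1.4]
grip_width: 0.0428
gripper_force: 1.2
```

Scaled: -0.07 m is -0.0933, -0.056 m is -0.0747.

Call:
{"fn": "apply_moves", "kwargs": {
  "moves": "-0.0187 0 0 0 0 0 0.5;-0.0373 0 0 0 0 0 0.5;-0.056 0 0 0 0 0 0.5;-0.0747 0 0 0 0 0 0.5;-0.0933 0 0 0 0 0 0.5"
}}

```text
time_s: 12.15
eef_pos: [0.5674, 0.0487, 0.0231]
tool_rot: [-1.858, -2.533, 0.0]
contact_force: [-0.5, 3.0, 2.6]
grip_width: 0.0428
gripper_force: 1.2
```

Run:
```python
from h import go
from bench import finder,grab_frame
for c in("side","wrist"):
  grab_frame(c)
  print(c,[(r["position"],round(r["conf"],2)) for r in finder.mark_of(c,"left_cast")[:3]])
go()
```

```text
side [([0.4984, 0.6814, -0.0019], 0.71), ([0.3398, 0.1021, 0.0004], 0.63), ([0.5706, 0.0075, 0.0002], 0.47)]
wrist [([0.575, 0.0074, 0.0015], 0.55)]
t 12.35 p [0.567  0.0494 0.0229] psi 0.304 F [-0.7  0.4 -0.2] q [-0.05  0.68  1.64 -0.    0.82 -0.35] w 0.0426
```

Scaled: -0.068 m is -0.0907, -0.012 m is -0.016.

Call:
{"fn": "apply_moves", "kwargs": {
  "moves": "-0.016 0 0 0 0 0 0.5;-0.0347 0 0 0 0 0 0.5;-0.0533 0 0 0 0 0 0.5;-0.072 0 0 0 0 0 0.5;-0.0907 0 0 0 0 0 0.5"
}}

```text
time_s: 12.77
eef_pos: [0.5879, -0.0165, 0.0231]
tool_rot: [1.859, 2.533, -0.0]
contact_force: [0.9, 1.2, -0.9]
grip_width: 0.0428
gripper_force: 0.4
```

Scaled: -0.053 m is -0.0707, -0.043 m is -0.0573.

Call:
{"fn": "apply_moves", "kwargs": {
  "moves": "-0.016 0 0 0 0 0 0.5;-0.0307 0 0 0 0 0 0.5;-0.044 0 -0.0013 0 0 0 0.5;-0.0573 0 -0.0013 0 0 0 0.5;-0.0707 0 -0.0027 0 0 0 0.5"
}}

```text
time_s: 13.18
eef_pos: [0.6035, -0.0662, 0.0251]
tool_rot: [-1.858, -2.533, 0.0]
contact_force: [-0.2, 0.4, -0.7]
grip_width: 0.0428
gripper_force: 0.6
```

Scaled: -0.059 m is -0.0787, -0.0475 m is -0.0633, 0.304 rad is 0.0968.

Call:
{"fn": "apply_moves", "kwargs": {
  "moves": "-0.016 -0.0005 0 0 0 0.0191 0.5;-0.032 -0.0019 -0.0013 0 0 0.0382 0.5;-0.048 -0.0043 -0.0027 0 0 0.0573 0.5;-0.0633 -0.0076 -0.0027 0 0 0.0764 0.5;-0.0787 -0.012 -0.0027 0 0 0.0968 0.5"
}}

```text
time_s: 13.6
eef_pos: [0.6133, -0.125, 0.0277]
tool_rot: [2.222, 2.219, 0.001]
contact_force: [1.5, 2.1, 0.9]
grip_width: 0.0423
gripper_force: 1.0
```

Run:
```python
from h import go
from bench import finder,grab_frame
for c in("side","wrist"):
  grab_frame(c)
  print(c,[(r["position"],round(r["conf"],2)) for r in finder.mark_of(c,"left_cast")[:3]])
go()
```

```text
side [([0.4972, 0.6833, -0.0015], 0.91), ([0.3367, 0.0974, 0.002], 0.57), ([0.6041, -0.1654, 0.0044], 0.48)]
wrist [([0.6054, -0.1655, 0.0045], 0.85)]
t 13.8 p [ 0.6125 -0.1245  0.0272] psi 0.002 F [-0.3  0.5 -0.2] q [-0.32  0.75  1.47 -0.    0.92 -0.33] w 0.0428
```

Scaled: -0.051 m is -0.068, -0.045 m is -0.06.

Call:
{"fn": "apply_moves", "kwargs": {
  "moves": "-0.0147 0 0 0 0 0 0.5;-0.0307 0 0 0 0 0 0.5;-0.0467 0 0 0 0 0 0.5;-0.06 0 0 0 0 0 0.5;-0.068 0 0 0 0 0 0.5"
}}

```text
time_s: 14.22
eef_pos: [0.6125, -0.1773, 0.0271]
tool_rot: [2.221, 2.221, -0.0]
contact_force: [-0.1, 2.2, 0.4]
grip_width: 0.043
gripper_force: 0.8
```

Scaled: -0.08 m is -0.1067, 0.06 m is 0.08.

Call:
{"fn": "apply_moves", "kwargs": {
  "moves": "0 0 0 0 0 0 0.5;0.0267 0 0 0 0 0 0.5;0.0533 0 -0.0267 0 0 0 0.5;0.08 0 -0.0667 0 0 0 0.5;0.1067 0 -0.1067 0 0 0 0.5"
}}

```text
time_s: 14.63
eef_pos: [0.6117, -0.0944, 0.1071]
tool_rot: [-2.219, -2.221, 0.002]
contact_force: [1.7, -0.7, 0.5]
grip_width: 0.0426
gripper_force: 0.0
```

Run:
```python
from h import go
from bench import finder,grab_frame
for c in("side","top"):
  grab_frame(c)
  for t in("left_cast","right_cast","left_done","right_done","tray","handle_grip"):
    print(c,t,[(r["position"],round(r["conf"],2)) for r in finder.mark_of(c,t)[:4]])
go()
```

```text
side left_cast [([0.5002, 0.6876, 0.0011], 0.74), ([0.6041, -0.2168, 0.005], 0.69)]
side right_cast [([0.459, -0.2209, 0.0056], 0.55)]
side left_done [([0.5948, -0.324, 0.006], 0.7)]
side right_done [([0.4424, -0.3147, 0.0031], 0.84)]
side tray [([0.5292, -0.2354, -0.0041], 0.8)]
side handle_grip [([0.5266, -0.3744, 0.1174], 0.61)]
top left_cast [([0.4987, 0.679, 0.0031], 0.54), ([0.6105, -0.2136, 0.0006], 0.52), ([0.5266, -0.3722, 0.1066], 0.41)]
top right_cast [([0.4584, -0.2198, 0.0014], 0.63)]
top left_done [([0.5968, -0.3157, -0.0018], 0.48)]
top right_done [([0.4423, -0.3191, 0.0006], 0.67)]
top tray [([0.5283, -0.2386, -0.0018], 0.68)]
top handle_grip [([0.526, -0.3714, 0.108], 0.91)]
t 15.33 p [ 0.6123 -0.0956  0.1067] psi 0.0 F [-0.   0.7  0.4] q [-0.28  0.64  1.42 -0.    1.07 -0.28] w 0.0427
```

Run:
```python
from h import go
from bench import grab_frame,get_calibration
import numpy as np,cv2
for cam in("top","side"):
  im,d=grab_frame(cam); c=get_calibration(cam); K=np.array(c["K"])
  R=cv2.Rodrigues(np.array(c["rvec"]))[0]; t=np.array(c["tvec"]).ravel()
  v,u=np.mgrid[:384,:512]
  W=(np.stack([(u-K[0,2])/K[0,0]*d,(v-K[1,2])/K[1,1]*d,d],-1)-t)@R
  def q(x0,x1,y0,y1,z0=.0,z1=1): return W[(d>0)&(W[...,0]>x0)&(W[...,0]<x1)&(W[...,1]>y0)&(W[...,1]<y1)&(W[...,2]>z0)&(W[...,2]<z1)]
  a=q(.47,.59,-.5,-.4); print(cam,"behind",len(a),a[:,2].max() if len(a) else None)
  g=q(.48,.57,-.41,-.34,.075,.2); print("grip",len(g),np.median(g,0).round(4),np.percentile(g,[5,95],axis=0).round(3).tolist())
go((.527,-.42,.25,0),(.527,-.42,.10,0))
```

```text
top behind 453 0.045065822350361474
grip 114 [ 0.5245 -0.3707  0.1193] [[0.485, -0.379, 0.11], [0.565, -0.364, 0.126]]
side behind 199 0.040709166188928704
grip 85 [ 0.525  -0.37    0.1174] [[0.485, -0.377, 0.108], [0.565, -0.364, 0.123]]
t 15.43 p [ 0.6125 -0.0954  0.107 ] psi 0.001 F [-0.9 -0.   0. ] q [-0.28  0.64  1.42 -0.    1.07 -0.28] w 0.0427
[-0.3245 -0.0858 -0.143 ] [-0.     0.     0.001]
[-0.3245 -0.0857  0.007 ] [-0.     0.     0.001]
```

Scaled: -0.13 m is -0.1733, -0.1 m is -0.1333.

Call:
{"fn": "apply_moves", "kwargs": {
  "moves": "0 0 -0.0533 0 0 0 1;-0.0267 -0.0133 -0.1 0 0 0 1;-0.0733 -0.0267 -0.12 0 0 0 1;-0.12 -0.04 -0.1333 0 0 0 1;-0.1733 -0.0533 -0.1333 0 0 0 1"
}}

```text
time_s: 15.85
eef_pos: [0.5734, -0.2262, 0.2107]
tool_rot: [2.214, 2.221, 0.003]
contact_force: [1.5, 0.1, 0.3]
grip_width: 0.0001
gripper_force: 0.0
```

Scaled: -0.195 m is -0.26, -0.16 m is -0.2133.

Call:
{"fn": "apply_moves", "kwargs": {
  "moves": "-0.0533 -0.0133 0 0 0 0 1;-0.1067 -0.0267 0 0 0 0 1;-0.16 -0.04 0 0 0 0 1;-0.2133 -0.0533 0 0 0 0 1;-0.26 -0.0613 0 0 0 0 1"
}}

```text
time_s: 16.27
eef_pos: [0.5254, -0.423, 0.2073]
tool_rot: [2.221, 2.221, -0.001]
contact_force: [0.5, 0.7, 0.3]
grip_width: -0.0003
gripper_force: 0.0
```

```bash
python3 h.py .527,-.42,.106,0
```

```text
t 16.27 p [ 0.5254 -0.423   0.2073] psi -0.0 F [0.5 0.7 0.3] q [-0.79  0.65  1.11 -0.    1.38 -0.79] w -0.0003
[0.0031 0.0016 0.1013] [-0.     0.001 -0.   ]
```

Scaled: 0.1 m is 0.1333, 0.09 m is 0.12.

Call:
{"fn": "apply_moves", "kwargs": {
  "moves": "0 0 0.04 0 0 0 1;0 0 0.0867 0 0 0 1;0 0 0.12 0 0 0 1;0.008 0 0.1333 0 0 0 1;0.024 0 0.1333 0 0 0 1"
}}

```text
time_s: 16.68
eef_pos: [0.5249, -0.4021, 0.103]
tool_rot: [-2.218, -2.216, 0.001]
contact_force: [-0.0, 0.4, 0.4]
grip_width: 0.0002
gripper_force: 0.0
```

Scaled: 0.028 m is 0.0373, 0.022 m is 0.0293.

Call:
{"fn": "apply_moves", "kwargs": {
  "moves": "0.008 0 0 0 0 0 1;0.0147 0 0 0 0 0 1;0.0213 0 -0.0027 0 0 0 1;0.0293 0 -0.0067 0 0 0 1;0.0373 0 -0.0107 0 0 0 1"
}}

```text
time_s: 17.1
eef_pos: [0.527, -0.3861, 0.1219]
tool_rot: [2.205, 2.205, -0.019]
contact_force: [-13.5, -38.8, 20.9]
grip_width: -0.0001
gripper_force: 19.8
```

```bash
cat > g.py <<'E'
from h import go
from bench import grab_frame,get_calibration,finder
import numpy as np
import sys
for c in("side","top"):
    grab_frame(c); print(c,[(r["position"],round(r["conf"],2)) for r in finder.mark_of(c,"handle_grip")[:2]])
go()
E
python3 g.py
```

```text
side [([0.522, -0.3633, 0.1323], 0.78)]
top []
t 17.3 p [ 0.5274 -0.3856  0.1227] psi -0.001 F [ -8.6 -28.3  17.4] q [-0.74  0.67  1.32 -0.01  1.13 -0.74] w 0.0005
```

Scaled: -0.017 m is -0.0227, -0.003 m is -0.004.

Call:
{"fn": "apply_moves", "kwargs": {
  "moves": "-0.0027 0 -0.0067 0 0 0 1;-0.004 0 -0.0147 0 0 0 1;-0.004 0 -0.0227 0 0 0 1"
}}

```text
time_s: 17.55
eef_pos: [0.527, -0.3794, 0.1343]
tool_rot: [2.219, 2.218, -0.001]
contact_force: [0.8, -0.4, 0.3]
grip_width: -0.0002
gripper_force: 0.5
```

```bash
python3 g.py
```

```text
side [([0.5257, -0.36, 0.1423], 0.91)]
top []
t 17.75 p [ 0.5273 -0.3794  0.134 ] psi 0.001 F [-1.3 -7.7  5. ] q [-0.74  0.66  1.3  -0.    1.17 -0.74] w -0.0004
```

Scaled: 0.0466 m is 0.0621, -0.046 m is -0.0613.

Call:
{"fn": "apply_moves", "kwargs": {
  "moves": "0.008 0 -0.0147 0 0 0 1;0.02 0 -0.0287 0 0 0 1;0.0333 0 -0.0413 0 0 0 1;0.0473 0 -0.052 0 0 0 1;0.0621 0 -0.0613 0 0 0 1"
}}

```text
time_s: 18.17
eef_pos: [0.527, -0.3297, 0.1792]
tool_rot: [2.219, 2.222, 0.0]
contact_force: [1.0, -2.0, 1.3]
grip_width: 0.0
gripper_force: 0.9
```

```bash
python3 g.py
```

```text
side [([0.527, -0.3091, 0.1849], 0.78), ([0.528, -0.2363, -0.0033], 0.37)]
top [([0.6628, 0.3101, 0.0023], 0.53)]
t 18.37 p [ 0.5266 -0.3295  0.1776] psi 0.002 F [ 0.6 -0.1  0.6] q [-0.68  0.57  1.34  0.    1.23 -0.69] w 0.0001
```

Scaled: 0.064 m is 0.0853, -0.018 m is -0.024.

Call:
{"fn": "apply_moves", "kwargs": {
  "moves": "0.0173 0 -0.008 0 0 0 1;0.0373 0 -0.0147 0 0 0 1;0.0573 0 -0.02 0 0 0 1;0.0747 0 -0.0227 0 0 0 1;0.0853 0 -0.024 0 0 0 1"
}}

```text
time_s: 18.78
eef_pos: [0.5266, -0.264, 0.1965]
tool_rot: [-2.218, -2.223, -0.001]
contact_force: [1.0, -0.1, -0.4]
grip_width: 0.0
gripper_force: 0.0
```

```bash
python3 g.py
```

```text
side [([0.5268, -0.2373, 0.2029], 0.78)]
top []
t 18.98 p [ 0.5267 -0.2663  0.196 ] psi 0.002 F [ 0.3 -1.   0.4] q [-0.6   0.5   1.41 -0.    1.23 -0.6 ] w 0.0001
```

Scaled: -0.13 m is -0.1733, -0.095 m is -0.1267.

Call:
{"fn": "apply_moves", "kwargs": {
  "moves": "-0.0267 0 0 0 0 0 1;-0.0733 0 0 0 0 0 1;-0.1267 0 -0.0133 0 0 0 1;-0.1733 0 -0.0533 0 0 0 1;-0.1733 -0.04 -0.0667 0 0 0 1"
}}

```text
time_s: 19.4
eef_pos: [0.4999, -0.4039, 0.2468]
tool_rot: [2.218, 2.215, -0.001]
contact_force: [-1.6, -0.0, 1.8]
grip_width: 0.0003
gripper_force: 0.0
```

Scaled: -0.08 m is -0.1067, -0.06 m is -0.08.

Call:
{"fn": "apply_moves", "kwargs": {
  "moves": "0 -0.04 -0.0133 0 0 0 1;0 -0.08 -0.0133 0 0 0 1;0 -0.1067 -0.0133 0 0 0 1;0 -0.1067 -0.0133 0 0 0 1"
}}

```text
time_s: 19.73
eef_pos: [0.4133, -0.3978, 0.2564]
tool_rot: [-2.223, -2.218, 0.002]
contact_force: [0.6, -0.5, -0.6]
grip_width: -0.0002
gripper_force: 0.0
```

Run:
```python
from h import go
from bench import finder,grab_frame
import cv2
for c in("side","top"):
  im,_=grab_frame(c); cv2.imwrite(f"pics/f_{c}.png",im)
  for t in("left_cast","right_cast","left_done","right_done","tray","handle_grip"):
    print(c,t,[(r["position"],round(r["conf"],2)) for r in finder.mark_of(c,t)[:3]])
go()
a=cv2.resize(cv2.imread("pics/f_side.png")[90:200,210:370],None,fx=4,fy=4)
cv2.imwrite("pics/f.png",a)
```

```text
side left_cast [([0.5015, 0.6852, -0.0016], 0.89), ([0.6055, -0.2147, 0.0046], 0.76), ([0.3411, 0.0996, 0.0023], 0.61)]
side right_cast [([0.4543, -0.221, 0.0038], 0.75), ([0.6036, -0.2336, 0.0012], 0.23), ([0.529, -0.2371, 0.2032], 0.19)]
side left_done [([0.4418, -0.3181, 0.0009], 0.68), ([0.5974, -0.3236, 0.0064], 0.53)]
side right_done [([0.4411, -0.3162, 0.0031], 0.76)]
side tray [([0.525, -0.2369, 0.0001], 0.93), ([0.5999, -0.3245, 0.0047], 0.65)]
side handle_grip [([0.5275, -0.2372, 0.2033], 0.8)]
top left_cast [([0.6097, -0.2116, 0.002], 0.68), ([0.5001, 0.6811, -0.0004], 0.6), ([0.3394, 0.1034, -0.0011], 0.51)]
top right_cast [([0.6082, -0.2127, 0.0044], 0.49), ([0.4569, -0.2222, 0.0004], 0.47)]
top left_done [([0.5971, -0.3147, -0.0051], 0.78)]
top right_done [([0.4392, -0.3212, 0.0018], 0.51), ([0.6073, -0.2352, 0.0051], 0.42)]
top tray [([0.5311, -0.2382, 0.0007], 0.73)]
top handle_grip [([0.5278, -0.2401, 0.1995], 0.72), ([0.5282, 0.433, 0.0012], 0.15)]
t 20.43 p [ 0.4169 -0.3968  0.2561] psi 0.001 F [0.4 0.2 1.4] q [-0.89  0.43  1.36 -0.    1.35 -0.9 ] w 0.0002
```

View pics/f.png

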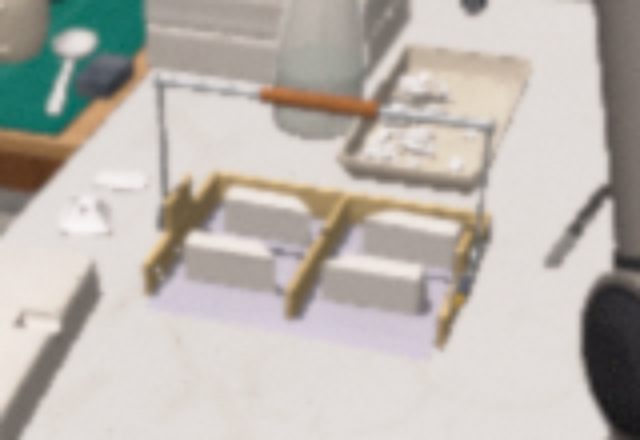

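The picture shows one cast in each bay in front of the finished one (about (230,262) and (372,285)). The handle is upright with its grip at (320,103), and the arm is clear of everything.

```bash
python3 -c "
from bench import ticket; print(ticket.job_done())"
```

```text
the job is handed in; nothing more can be done
None
```

The job is handed in at about 20 s on the robot's clock, verdict not shown: in the last pictures both casts stand flat in the bays of their own hand, the handle is upright, and the arm touches nothing. While raising the handle, the wrist force briefly reached about 46 N (limit 120 N) when the finger jammed on the grip.

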